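Press the tilt stage to its index mark

TASK

Check the spring travel of the circuit-board tilt stage on the repair mat: with the fingertips, press straight down on the round thumb pad at the plate's corner until the pointer stands level with the index clip on the upright scale, hold it there for about a second without pressing clearly past the clip, then let go so that the plate springs back level. Nothing is to be gripped or lifted; do not touch the circuit board on the plate, and leave the jar, the dish and the screwdriver where they are.

Things in the scene. Friction and masses are not known exactly. Their poses are not given: they have to be found in the camera images.
- stage: tilt stage, fixed on a 2 mm mat: grey painted base 150 mm square, 12 mm thick, its corners on this frame's x and y axes. Two posts carry a parallel 120 mm square, 8 mm thick aluminium plate that rocks about the stage's y axis, 66 mm above the origin. Its +x corner has the thumb pad, and a thin pointer runs on from there to the scale. Origin: centre of the base's underside, z up
- tilt_plate (a joint): tilt of the plate about the stage's y axis, rad: 0 = level at rest, grows as the thumb-pad corner goes down, stops at 0.30 (and at -0.10, corner raised). A spring of 2.5 N m/rad brings it back to about 0 from either side: pressing on the pad takes about 3 to 8 N at the clip positions that occur
- press_pad: the thumb pad, a black round button 24 mm across on a 10 mm stem, fixed on the plate's corner 68 mm from the tilt axis and moving with the plate. Origin: foot of the stem, on the plate's top; the flat top to press lies 14 mm above it, 84 mm above the stage's origin when level. It goes down about 6 to 15 mm to bring the pointer to the clip
- pointer_tip (a point): tip of the pointer, an L-shaped black flat bar 4 mm thick fixed to the plate, its last 12 mm wide leg turned sideways in front of the scale; 145 mm from the tilt axis, so it goes down about 2.1 mm for each mm the pad goes down; at rest 66 mm above the stage's origin
- index_clip: the index clip, a dark steel block 36 mm (stage x) x 24 mm (stage y) and 8 mm high with a small brass thumbscrew on its +y side, fixed on the scale strip just beside the pointer's tip (towards the stage's +y), 12 to 30 mm lower than the pointer at rest. Origin: centre of the block; pointer and clip are level when their heights agree (within the clip's 8 mm height)
- circuit_board: green circuit board 60 x 60 mm, with parts up to 5 mm high, fixed on the middle of the plate by two clips and moving with it; not to be touched. Origin: centre of its underside; its nearest corner is 38 mm from the thumb pad's centre
- flux_jar: loose amber glass jar, 44 mm across, 45 mm high, standing beside the stage; leave it. Origin: centre of its underside
- parts_dish: loose steel dish, 60 mm across, 22 mm high, standing beside the stage; leave it. Origin: centre of its underside
- screwdriver: loose screwdriver, 160 mm long, lying near the stage; leave it. Origin: at its middle on the underside, x along it towards the tip
- scale_top (a point): top of the scale, an upright white strip 4 mm thick (stage x), 36 mm wide, 86 mm high, with dark lines every 5 mm on the face away from the plate. Stands on the stage base beyond the pad, 62 mm farther along the stage's x and off the pointer's line to +y; top 98 mm above the stage's origin

How it is judged (in metres and radians):
On the way, in this order (a step that is already met when the one before it is completed fails the run):
1. a fingertip presses the thumb pad and the pointer stays level with the index clip (within 4 mm of its middle height) for half a second (contact force between the fingers and press_pad above 1 N and z of pointer_tip in the frame of index_clip between -0.004 and 0.004 m), for 0.5 s.
2. the pad is released and the plate has sprung back level (contact force between the fingers and press_pad below 0.1 N and value of joint tilt_plate between -0.03 and 0.03 rad), for 0.2 s.
At the end, for the whole second after the job is handed in: the plate is at rest and level again (within 0.03 rad), and the jar, dish and screwdriver are within 20 mm of where they started (value of joint tilt_plate between -0.03 and 0.03 rad and velocity of joint tilt_plate between -0.05 and 0.05 rad/s and distance of each of flux_jar, parts_dish, screwdriver from where it was at the start of the episode below 0.02 m); the robot touches nothing.
It fails at once if the pad is pressed clearly past the clip (pointer more than 10 mm below the clip's middle) (z of pointer_tip in the frame of index_clip below -0.01 m).
It fails at once if the thumb-pad corner is lifted (tilt below -0.06 rad) (value of joint tilt_plate below -0.06 rad).
It fails at once if the circuit board is touched by the robot (more than 1 N) (contact force between any of the fingers, the arm and circuit_board above 1 N).
It fails at once if the jar, dish or screwdriver is moved or lifted (more than 20 mm) (distance of any of flux_jar, parts_dish, screwdriver from where it was at the start of the episode above 0.02 m).
It also fails if it takes over 42 s, if anything falls off the work surface, if the arm or the gripper's body presses on something with over 40 N, if the wrist force passes 120 N, or if a joint passes its speed limit or range.

ROBOT

A 6-joint arm with a two-finger parallel gripper is mounted at the origin on the work surface. World frame = base frame: x ahead of the robot, y to its left, z up, the work surface at z = 0. Lengths are in mm, angles in rad, forces in N, time in s.
With the tool pointing down it reaches from about 350 to 775 mm from the base axis. Payload 7.3 kg.
Tool frame: the origin (TCP) lies midway between the tips of the shut fingers; the grasp point (between the pads) lies 19 mm behind it (bot.tcp_to_grasp is the distance from the TCP to the grasp point, in mm); z points along the fingers, y is the line along which they close (so a half turn about z gives the same grasp; the last joint's range is limited). The gripper opens to 92 mm and grips with 3 to 60 N. Pads are 19 mm wide; open, the fingers measure 130 mm over their backs; the gripper's body (75 mm by 190 mm) begins 47 mm behind the grasp point.
Start: joints at [1.011, 0.342, 1.524, -0, 1.275, -0.146], TCP at [211.086, 480.716, 226.741] pointing down, gripper open.
Joint ranges: [-2.53, 2.53], [-0.77, 2.02], [0.04, 2.7], [-1, 4.14], [0.28, 2.66], [-3.11, 3.11]. Speed limits (rad/s): [2.57, 2.57, 3.14, 3.14, 3.14, 3.14].

INTERFACE

Orientations are given as [roll, pitch, yaw] about the fixed x, y, z axes, in that order (R = Rz(yaw) Ry(pitch) Rx(roll)).
In Python, from plant import bot, viewer gives the robot as it stands. The module is installed in compiled form; this text tells all that it offers.
- The arm moves only by the shell command python3 -m handwheel 'ROWS'. ROWS is text: rows parted by semicolons, each of 7 numbers parted by spaces: the shift along the tool's x, y, z scaled (see below), then the turn, a rotation vector about the tool's x, y, z scaled (see below), then the opening, from -1 (shut) to 1 (fully open), so that 0 is half open. In form: tx ty tz rx ry rz gripper; .... A call has 1 to 8 rows; each row is the pose to reach, as a shift and turn from the pose commanded when the call began, along the tool's axes at that moment, turning the shorter way round; what a row does not reach only later rows make up. The controller multiplies each number of a shift by 10 cm and each number of a turn by pi rad. A row lasts 1/12 s, in which the tool goes at most 41.7 mm and 7.16 degrees, less where a joint would pass 70% of its speed; a pose out of reach is approached as far as the arm can. A call with a number of a shift or a turn outside -1 to 1 is refused whole. A call with a gripper value outside its range is refused whole. The fingers move at their own pace and stop on an object; the grip force is fixed at half the most. Time passes only in rows, so rows that repeat a pose let the fingers close. It gives the time, the measured TCP pose, the force, the opening and the grip force at its end, in the units of the state.
- bot.get_obs(): the state, without advancing time (a new reading comes with each control period).
- viewer.capture(name): name is "scene" or "top" or "wrist"; returns a dict with "frame" (384x512x3 uint8, red, green, blue), "fov_y" (degrees; the focal length in pixels is half the picture's height over the tangent of half this angle, whatever the lens; pixels are square), "cx", "cy" (the principal point, pixels), "T" (4x4, takes a point from camera to world coordinates). Camera axes: x right, y down, z forward; pixel columns grow to the right and rows downward; lengths in mm; the calibration is good to about 2 mm. The wrist camera is an equidistant fisheye: a pixel r from the principal point sees the ray r / f radians off the axis. A picture is of the moment at which its call begins. There is no depth.
- bot.close_job(): hands the job in; it is judged then, once.
Trained networks look in a picture, given as the dict that the camera call returned (one of the last four; its "shot" number tells which), for a name from the list of things; names that differ only in an ending like _2 or _b are one class to them, and where a whole thing is asked for, a point or a joint stands for the part that bears it (a point fixed in the world has none). Each returns a list of dicts, best first, with "score" (0 to 1); they miss things now and then, are a little off and sometimes report something else, mostly with a low value. They report only what shows in the picture. A call takes as long as a camera call.
- viewer.recognise(target, picture): "centre" ([column, row] in pixels, amid what is visible of it).
- viewer.cut_out(target, picture): "pixels" (384x512 bool, what is visible of it) and "centre" ([column, row] in pixels, amid what is visible of it).
The state is a dict: "time": time; "joint_positions": joint angles; "dq": joint speeds; "tau": joint torques, N m; "tool_pos": TCP position; "tcp_rot": TCP orientation; "contact_force": force on the tool from outside, world axes, zero at the start; "moment": the same for the moment, N m; "grip_width": finger opening in mm; "finger_force": force on a finger pad.
Only numpy, scipy, OpenCV 4.12 (cv2) and the standard library are available. Lean on these libraries where they do the work, as an engineer would, in place of code of your own. Each camera call takes 0.05 s, during which the arm holds its last target. There are 200 camera calls.

## Working session

There is one attempt and no reset: what is moved stays moved. The work goes in short steps, Python scripts to look and compute and a shell command to move; the robot and the scene stay as the last step left them, time stands still between calls to the robot, and variables do not carry over. Pictures are saved under pics/ and viewed, at most 10 in all, crops included, and the job is handed in when it is done.

```bash
mkdir -p pics; cat > h.py <<'E'
import numpy as np, cv2
from plant import bot, viewer
def cap(n,save=None):
    p=viewer.capture(n)
    if save: cv2.imwrite('pics/'+save,cv2.cvtColor(p['frame'],cv2.COLOR_RGB2BGR))
    return p
def foc(p): return 192/np.tan(np.radians(p['fov_y'])/2)
def ray(p,uv,fish=False):
    d=np.array([uv[0]-p['cx'],uv[1]-p['cy']])/foc(p)
    if fish:
        r=np.hypot(*d); v=np.r_[np.sin(r)*d/max(r,1e-9),np.cos(r)]
    else: v=np.r_[d,1]
    T=np.array(p['T']); return T[:3,3],T[:3,:3]@v
def atz(p,uv,z,fish=False):
    o,v=ray(p,uv,fish); return o+v*(z-o[2])/v[2]
def proj(p,X):
    T=np.array(p['T']); c=T[:3,:3].T@(np.array(X)-T[:3,3]); return foc(p)*c[:2]/c[2]+[p['cx'],p['cy']]
def tri(rays):
    A=0;b=0
    for o,v in rays:
        v=v/np.linalg.norm(v);M=np.eye(3)-np.outer(v,v);A=A+M;b=b+M@o
    return np.linalg.solve(A,b)
E
python3 - <<'E'
from h import *
P={n:cap(n,n+'0.png') for n in('scene','top')}
for n,p in P.items(): print(n,p['fov_y'],p['cx'],p['cy'],np.round(p['T'],2).tolist())
for t in['press_pad','index_clip','circuit_board','stage','pointer_tip','flux_jar','parts_dish','screwdriver']:
    R=[]
    for n,p in P.items():
        r=viewer.recognise(t,p); print(t,n,[(np.round(q['centre'],1).tolist(),round(q['score'],2)) for q in r[:2]])
        if r:R.append(ray(p,r[0]['centre']))
    if len(R)==2: print('  tri',tri(R).round(1))
print(bot.get_obs())
a=np.hstack([cv2.imread(f'pics/{n}0.png') for n in P]);cv2.imwrite('pics/both.png',cv2.resize(a,(800,300)))
E
```

```text
scene 52.23468425903934 251.91677797703395 196.45068475235217 [[-0.65, 0.58, -0.49, 990.87], [0.76, 0.5, -0.42, 381.32], [0.0, -0.65, -0.76, 725.97], [0.0, 0.0, 0.0, 1.0]]
top 48.22116319486392 265.24350273726935 194.79267812071302 [[-0.01, -0.99, 0.12, 447.04], [-1.0, 0.01, -0.0, 56.97], [0.0, -0.12, -0.99, 895.86], [0.0, 0.0, 0.0, 1.0]]
press_pad scene [([249.0, 170.9], 0.62)]
press_pad top [([308.6, 207.4], 0.61)]
  tri [520.6 -27.7  81.2]
index_clip scene [([260.3, 204.6], 0.41)]
index_clip top [([270.6, 190.5], 0.64)]
  tri [559.1  41.8  50. ]
circuit_board scene [([254.0, 151.9], 0.55)]
circuit_board top [([333.9, 246.0], 0.77)]
  tri [446.6 -76.8  57.9]
stage scene [([250.4, 168.1], 0.83)]
stage top [([318.7, 235.8], 0.56)]
  tri [471.3 -57.5  30.8]
pointer_tip scene [([250.7, 154.1], 0.7)]
pointer_tip top [([327.9, 238.0], 0.64)]
  tri [464.1 -67.4  67.8]
flux_jar scene [([188.3, 166.8], 0.68)]
flux_jar top [([385.5, 183.6], 0.88), ([331.1, 243.8], 0.59)]
  tri [ 571.2 -188.5   28.8]
parts_dish scene [([313.6, 181.9], 0.7)]
parts_dish top [([257.9, 276.8], 0.74), ([319.4, 234
[... 157 characters left out ...]
0.9, 'joint_positions': array([ 1.01098521e+00,  3.41966317e-01,  1.52410345e+00,  2.24449399e-05,
        1.27541270e+00, -1.46001906e-01]), 'dq': array([ 1.58483635e-04,  5.83019721e-05, -4.50565313e-04, -1.45997170e-03,
        7.79808165e-04,  3.59613434e-04]), 'tau': array([-7.37523878e-04, -4.31116104e+01, -2.44485050e+01,  7.16830487e-02,
        4.81524167e-02, -2.12088787e-05]), 'tool_pos': array([211.08430316, 480.71127287, 226.75679769]), 'tcp_rot': array([ 3.14148051e+00, -5.21438298e-06,  2.72777691e+00]), 'contact_force': array([-0.05729082,  0.28050262, -0.21883822]), 'moment': array([-0.008704  ,  0.01104515, -0.01367133]), 'finger_force': 0.0, 'grip_width': 91.8529174776221}
```

View pics/scene0.png

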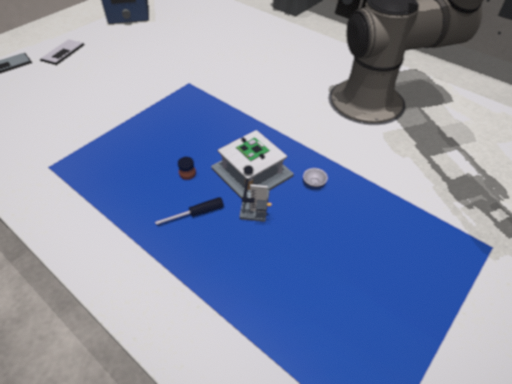

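View pics/top0.png

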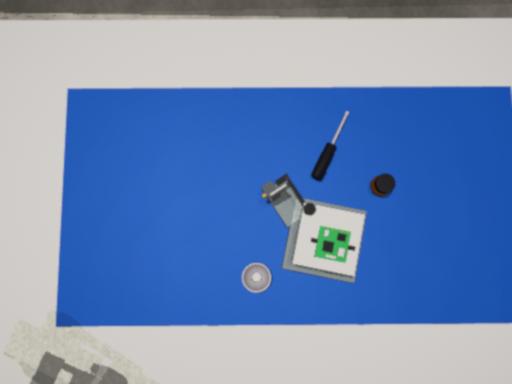

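```bash
cat >> h.py <<'E'
from scipy.spatial.transform import Rotation as Ro
def rows(target,R):
    o=bot.get_obs();R0=Ro.from_euler('xyz',o['tcp_rot']);
    d=R0.inv().apply(np.array(target)-o['tool_pos'])/100; w=(R0.inv()*R).as_rotvec()/np.pi
    print('rows',d.round(3),w.round(4),'steps',np.linalg.norm(d)*100/41.7,np.linalg.norm(w)*180/7.16)
def down(yaw): return Ro.from_euler('xyz',[np.pi,0,yaw])
E
python3 - <<'E'
from h import *
P={n:cap(n) for n in('scene','top')}
pad=atz(P['top'],(309,208),86);b=atz(P['top'],(333.9,245),77)
print(pad,b,np.linalg.norm(pad-b)); a=np.arctan2(*(pad-b)[1::-1]);print(a)
for y in(a,a+np.pi): print(y);rows([pad[0],pad[1],240],down(y))
cap('wrist','w0.png')
E
```

```text
[519.53385301 -28.65543752  86.        ] [449.61154669 -75.50341454  77.        ] 84.64550710006775
0.5903070606861387
0.5903070606861387
rows [-4.872 -3.424 -0.133] [ 0.     -0.      0.6804] steps 14.284229196191454 17.105155084449706
3.731899714275932
rows [-4.872 -3.424 -0.133] [ 0.      0.     -0.3196] steps 14.284229196191454 8.034509774539181
```

View pics/w0.png

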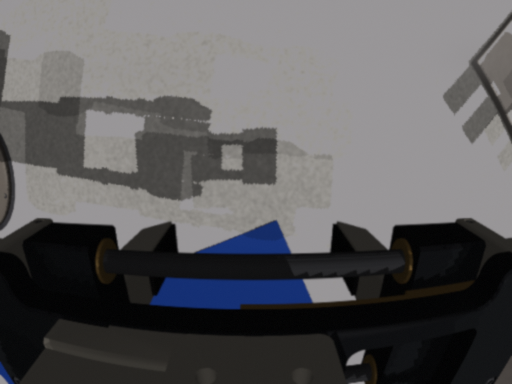

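```bash
for i in 1; do python3 -m handwheel '-0.3 -0.2 0 0 0 0 -1; -0.6 -0.4 0 0 0 0 -1; -1 -0.7 0 0 0 0 -1; -1 -0.7 0 0 0 0 -1'; python3 -m handwheel '-0.3 -0.2 0 0 0 0 -1; -0.6 -0.4 0 0 0 0 -1; -1 -0.7 0 0 0 0 -1; -1 -0.7 0 0 0 0 -1'; python3 -m handwheel '-0.3 -0.2 0 0 0 0 -1; -0.6 -0.4 0 0 0 0 -1; -1 -0.7 0 0 0 0 -1; -1 -0.7 0 0 0 0 -1';python3 -m handwheel '-0.3 -0.2 0 0 0 0 -1; -0.6 -0.4 0 0 0 0 -1; -1 -0.7 0 0 0 0 -1; -1 -0.7 0 0 0 0 -1'; python3 -m handwheel '-0.3 -0.2 0 0 0 -0.1 -1; -0.6 -0.4 0 0 0 -0.2 -1; -0.87 -0.62 -0.1 0 0 -0.32 -1; -0.87 -0.62 -0.1 0 0 -0.32 -1;-0.87 -0.62 -0.1 0 0 -0.32 -1;-0.87 -0.62 -0.1 0 0 -0.32 -1;-0.87 -0.62 -0.1 0 0 -0.32 -1;-0.87 -0.62 -0.1 0 0 -0.32 -1'; done
python3 - <<'E'
from h import *
p=cap('wrist','w1.png');o=bot.get_obs();R0=Ro.from_euler('xyz',o['tcp_rot']).as_matrix()
print(o['tcp_rot'],o['joint_positions'],p['fov_y'],foc(p)); T=np.array(p['T']);print((R0.T@(T[:3,3]-o['tool_pos'])).round(1),(R0.T@T[:3,:3]).round(2))
E
```

```text
time: 1.38
tool_pos: [276.2, 372.6, 226.7]
tcp_rot: [-3.14, 0.001, 2.726]
contact_force: [-0.1, 0.6, 0.8]
grip_width: 69.8
finger_force: 0.0
time: 1.72
tool_pos: [340.1, 268.5, 226.9]
tcp_rot: [-3.141, 0.002, 2.724]
contact_force: [-0.1, 1.3, -0.3]
grip_width: 43.1
finger_force: 0.0
time: 2.05
tool_pos: [403.8, 164.3, 226.9]
tcp_rot: [-3.141, 0.002, 2.724]
contact_force: [0.3, 0.5, 0.3]
grip_width: 16.1
finger_force: 0.0
time: 2.38
tool_pos: [467.3, 60.0, 226.7]
tcp_rot: [-3.141, 0.002, 2.725]
contact_force: [-0.1, -0.9, 0.2]
grip_width: 0.5
finger_force: 0.0
time: 3.05
tool_pos: [519.5, -27.0, 236.6]
tcp_rot: [3.141, 0.0, -2.552]
contact_force: [-0.4, -0.5, 0.6]
grip_width: 0.4
finger_force: 0.0
[ 3.14092436e+00  1.59371499e-04 -2.54385156e+00] [-1.99712629e-01  3.25570994e-01  1.52020508e+00  6.03477235e-04
  1.29618352e+00 -2.36841386e+00] 65.70646984690485 297.3186396354542
[  71.2    1.4 -157.1] [[-0.01 -0.96 -0.27]
 [ 1.   -0.01 -0.  ]
 [-0.   -0.27  0.96]]
```

View pics/w1.png

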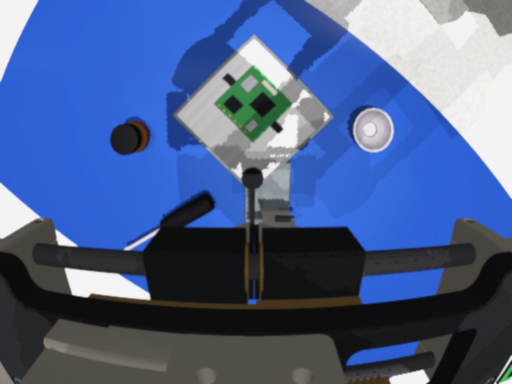

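```bash
python3 -m handwheel '0 0 0 0 0 0.3 -1; 0 0 0 0 0 0.3 -1; 0 0 0 0 0 0.3 -1; 0 0 0 0 0 0.3 -1; 0 0 0 0 0 0.3 -1; 0 0 0 0 0 0.3 -1; 0 0 0 0 0 0.3 -1; 0 0 0 0 0 0.3 -1' >/dev/null; python3 -m handwheel '0 0 0 0 0 0.3 -1; 0 0 0 0 0 0.3 -1; 0 0 0 0 0 0.3 -1; 0 0 0 0 0 0.3 -1; 0 0 0 0 0 0.3 -1; 0 0 0 0 0 0.3 -1; 0 0 0 0 0 0.3 -1; 0 0 0 0 0 0.3 -1' >/dev/null;  python3 -m handwheel '0 0 0 0 0 0.3 -1; 0 0 0 0 0 0.3 -1; 0 0 0 0 0 0.3 -1; 0 0 0 0 0 0.3 -1; 0 0 0 0 0 0.3 -1; 0 0 0 0 0 0.3 -1; 0 0 0 0 0 0.3 -1; 0 0 0 0 0 0.3 -1' >/dev/null; python3 -m handwheel '0 0 0 0 0 0.1 -1; 0 0 0 0 0 0.1 -1; 0 0 0 0 0 0.1 -1; 0 0 0 0 0 0.1 -1'
python3 - <<'E'
from h import *
x=np.array([np.cos(.59),np.sin(.59),0])
t=np.array([519.5,-28.7,0])+80*x;t[2]=150
a=np.radians(35)
zt=-np.sin(a)*x+[0,0,-np.cos(a)]; xt=np.cos(a)*x-[0,0,np.sin(a)]
rows(t,Ro.from_matrix(np.c_[xt,np.cross(zt,xt),zt])); rows([519.5,-28.7,236],down(.59))
E
```

```text
time: 5.43
tool_pos: [519.5, -27.2, 236.7]
tcp_rot: [-3.141, -0.0, 0.579]
contact_force: [0.3, 0.5, 0.8]
grip_width: 0.3
finger_force: 0.0
rows [0.792 0.004 0.867] [-0.0012 -0.1945 -0.0033] steps 2.816185747701122 4.890825326118537
rows [-0.008  0.013  0.007] [-0.0001 -0.0001 -0.0034] steps 0.03937813767929221 0.08649343051914976
```

```bash
python3 -m handwheel '0.3 0 0.1 0 -0.04 0 -1; 0.6 0 0.3 0 -0.08 0 -1; 0.79 0 0.6 0 -0.12 0 -1; 0.79 0 0.87 0 -0.16 0 -1; 0.79 0 0.87 0 -0.195 0 -1; 0.79 0 0.87 0 -0.195 0 -1; 0.79 0 0.87 0 -0.195 0 -1; 0.79 0 0.87 0 -0.195 0 -1'
python3 - <<'E'
from h import *
p=cap('wrist'); np.save('w2.npy',p,allow_pickle=True)
f=cv2.cvtColor(p['frame'],cv2.COLOR_RGB2BGR)
for t in['press_pad','index_clip','pointer_tip','scale_top']:
    for q in viewer.recognise(t,p)[:2]: print(t,q['centre'],q['score'])
cv2.imwrite('pics/w2.png',f)
E
```

```text
time: 6.1
tool_pos: [585.9, 15.4, 151.0]
tcp_rot: [3.14, 0.608, 0.583]
contact_force: [-0.6, -1.1, -0.1]
grip_width: 0.5
finger_force: 0.0
press_pad [254.5, 214.5] 0.58
index_clip [205.0, 135.1] 0.94
pointer_tip [248.2, 208.8] 0.79
scale_top [246.9, 181.3] 0.81
```

View pics/w2.png

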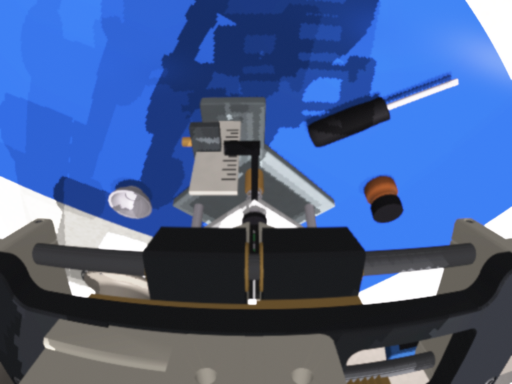

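```bash
python3 - <<'E'
import cv2
f=cv2.imread('pics/w2.png')[90:230,170:310]; cv2.imwrite('pics/w2c.png',cv2.resize(f,None,fx=4,fy=4,interpolation=cv2.INTER_CUBIC))
E
```

```text
(no output)
```

View pics/w2c.png

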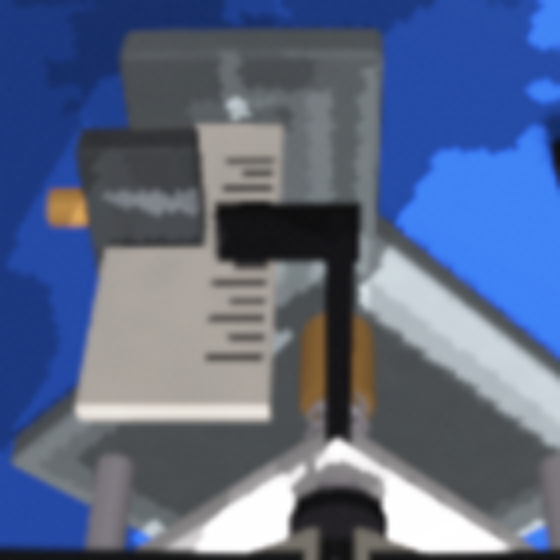

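```bash
cat > fit.py <<'E'
from h import *
from scipy.optimize import least_squares
p=np.load('w2.npy',allow_pickle=True).item()
T=np.array(p['T'])
def fp(X):
    c=(np.atleast_2d(X)-T[:3,3])@T[:3,:3]; r=np.hypot(c[:,0],c[:,1]); th=np.arctan2(r,c[:,2])
    return foc(p)*(th/r)[:,None]*c[:,:2]+[p['cx'],p['cy']]
def stage(x0,y0,a,X):
    X=np.array(X,float); return np.c_[x0+X[:,0]*np.cos(a)-X[:,1]*np.sin(a), y0+X[:,0]*np.sin(a)+X[:,1]*np.cos(a), X[:,2]+2]
obs=np.array([[78,405],[270,405],[283,125],[92,248],[202,245],[80,134],[219,206],[356,206],[219,262],[326,262]])/4+[170,90]
def model(q):
    x0,y0,a,yR,zc,xf,yc,yp=q
    S=[[132,yR+36,98],[132,yR,98],[132,yR,12],[132,yc+12,zc+4],[132,yc-12,zc+4],[xf,yc+12,zc-4],
       [151,yp,64],[151,-6,64],[139,yp,68],[139,6,68]]
    return fp(stage(x0,y0,a,S))
q0=[463,-66,.59,10,42,160,25,30]
s=least_squares(lambda q:(model(q)-obs).ravel(),q0,loss='soft_l1')
print(s.x.round(2));print((model(s.x)-obs).round(1).tolist())
x0,y0,a=s.x[:3];print('pad',stage(x0,y0,a,[[68,0,84]]))
E
python3 fit.py
```

```text
[462.66 -65.92   0.59  12.28  50.6  155.71  39.68  22.83]
[[-0.4, 0.3], [0.1, 0.2], [0.3, -0.6], [-0.4, -0.2], [0.5, 0.1], [-0.1, 0.0], [-0.4, -0.3], [3.3, -0.6], [0.4, 0.7], [-4.8, 0.6]]
pad [[519.34774904 -28.36086739  86.        ]]
```

```bash
python3 - <<'E'
from h import *
rows([519.3,-28.4,150],down(.59))
E
```

```text
rows [-0.635 -0.005  0.472] [-0.      0.1935 -0.0025] steps 1.897351640886685 4.864897138624427
```

```bash
python3 -m handwheel '-0.2 0 0.15 0 0.04 0 -1; -0.4 0 0.3 0 0.08 0 -1; -0.635 -0.005 0.47 0 0.12 -0.002 -1; -0.635 -0.005 0.47 0 0.16 -0.002 -1; -0.635 -0.005 0.47 0 0.194 -0.003 -1; -0.635 -0.005 0.47 0 0.194 -0.003 -1; -0.635 -0.005 0.47 0 0.194 -0.003 -1; -0.635 -0.005 0.47 0 0.194 -0.003 -1'
python3 - <<'E'
from h import *
rows([519.3,-28.4,90],down(.59)); print(bot.get_obs()['contact_force'])
E
```

```text
time: 7.02
tool_pos: [520.0, -28.2, 148.9]
tcp_rot: [-3.14, 0.003, 0.592]
contact_force: [-1.2, 0.8, 1.1]
grip_width: 0.4
finger_force: 0.0
rows [-0.005 -0.001  0.589] [-0.0004  0.001   0.0006] steps 1.412630999884313 0.031314344219989854
[-1.20807544  0.79921782  1.0599506 ]
```

```bash
python3 -m handwheel '-0.005 0 0.3 0 0 0 -1; -0.005 0 0.5 0 0 0 -1;-0.005 0 0.58 0 0 0 -1; -0.005 0 0.58 0 0 0 -1;-0.005 0 0.58 0 0 0 -1;-0.005 0 0.58 0 0 0 -1'
python3 - <<'E'
from h import *
o=bot.get_obs(); print(o['tool_pos'],o['contact_force'])
p=cap('wrist','w3.png')
E
```

```text
time: 7.52
tool_pos: [519.7, -27.9, 90.6]
tcp_rot: [-3.14, 0.002, 0.593]
contact_force: [-0.1, 1.2, -0.3]
grip_width: 0.5
finger_force: 0.0
[519.73866974 -27.87323504  90.64308796] [-0.1161656   1.1976911  -0.27615597]
```

View pics/w3.png

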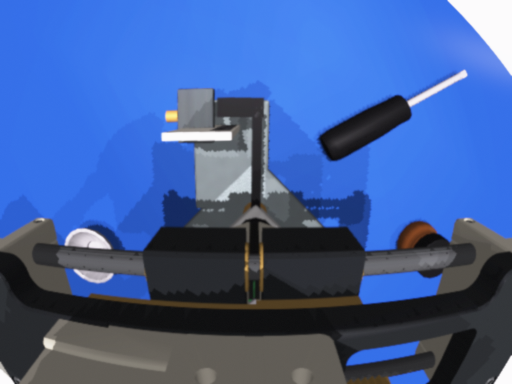

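The view shows the closed fingers over the pad (254,210), the pointer leg at (240,105) and the clip at (196,110), with the lane clear. I'll go down in small steps.

```bash
python3 -m handwheel '0 0 0.03 0 0 0 -1; 0 0 0.04 0 0 0 -1; 0 0 0.04 0 0 0 -1;0 0 0.04 0 0 0 -1'; python3 -m handwheel '0 0 0.02 0 0 0 -1; 0 0 0.02 0 0 0 -1; 0 0 0.02 0 0 0 -1; 0 0 0.02 0 0 0 -1';  python3 -m handwheel '0 0 0.02 0 0 0 -1; 0 0 0.02 0 0 0 -1; 0 0 0.02 0 0 0 -1; 0 0 0.02 0 0 0 -1'
```

```text
time: 7.9
tool_pos: [518.6, -28.1, 86.0]
tcp_rot: [-3.139, 0.003, 0.592]
contact_force: [-0.2, -0.7, -0.3]
grip_width: 0.6
finger_force: 0.0
time: 8.23
tool_pos: [518.9, -28.1, 84.0]
tcp_rot: [-3.139, 0.002, 0.593]
contact_force: [1.1, 0.9, 3.1]
grip_width: 0.5
finger_force: 0.8
time: 8.57
tool_pos: [519.1, -28.0, 82.0]
tcp_rot: [-3.139, 0.002, 0.593]
contact_force: [2.5, 1.8, 3.2]
grip_width: 0.4
finger_force: 1.8
```

```bash
python3 -m handwheel '0 0 0.01 0 0 0 -1; 0 0 0.02 0 0 0 -1; 0 0 0.02 0 0 0 -1; 0 0 0.02 0 0 0 -1'
python3 - <<'E'
from h import *
F=[]
for i in range(4):
    p=cap('wrist'); F.append(bot.get_obs()['contact_force'])
print(np.mean(F,0),bot.get_obs()['tool_pos'])
q=cap('scene')
a=cv2.resize(p['frame'][60:240,130:330],(600,540),interpolation=cv2.INTER_CUBIC)
cv2.imwrite('pics/w4.png',a[:,:,::-1])
E
```

```text
time: 8.9
tool_pos: [519.2, -28.0, 80.0]
tcp_rot: [-3.14, 0.002, 0.592]
contact_force: [3.5, 2.9, 4.7]
grip_width: 0.2
finger_force: 2.7
[4.33628675 2.62455702 5.12225121] [519.17864499 -27.93950145  80.115369  ]
```

View pics/w4.png

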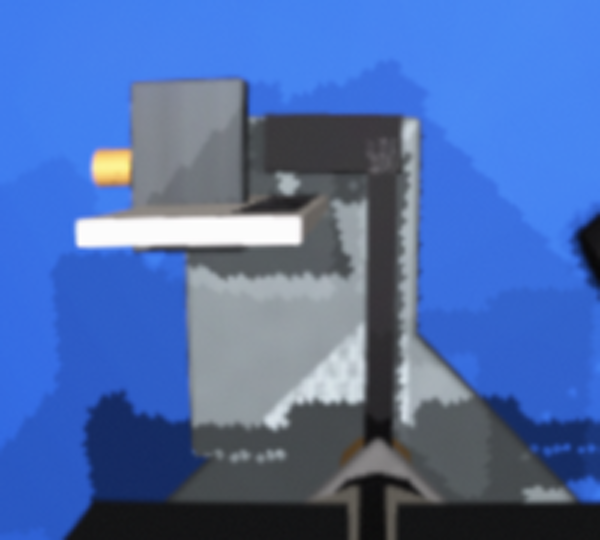

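```bash
cat > chk.py <<'E'
from fit import *
import fit
w2=p
print('---')
fit.p=pp=cap('wrist'); fit.T=np.array(pp['T'])
yR,zc,xf,yc,yp=s.x[3:]
C=[[xf,yc+12,zc+4],[xf,yc-12,zc+4],[132,yR+36,98],[132,yR,98]]
st=lambda X:((fp(stage(*s.x[:3],X))-[130,60])*3).round(0).tolist()
print('clip f-l,f-r / strip top l,r',st(C),'obs [132,83],[246,80],[76,222~],[303,218~]')
for th in(0,.08,.095,.1064,.12,.14):
    x=lambda r,h:r*np.cos(th)+h*np.sin(th); z=lambda r,h:66-r*np.sin(th)+h*np.cos(th)
    print(th,st([[x(r,2),y,z(r,2)] for r in(151,139) for y in(yp,-6)]))
E
python3 chk.py
python3 - <<'E'
from h import *
p=cap('wrist');g=cv2.cvtColor(p['frame'],cv2.COLOR_RGB2GRAY).astype(int)
print('col edges row108',g[108,210:275].tolist());print('rows col 235',g[90:125,235].tolist())
E
```

```text
[462.66 -65.92   0.59  12.28  50.6  155.71  39.68  22.83]
[[-0.4, 0.3], [0.1, 0.2], [0.3, -0.6], [-0.4, -0.2], [0.5, 0.1], [-0.1, 0.0], [-0.4, -0.3], [3.3, -0.6], [0.4, 0.7], [-4.8, 0.6]]
pad [[519.34774904 -28.36086739  86.        ]]
---
clip f-l,f-r / strip top l,r [[128.0, 88.0], [243.0, 84.0], [78.0, 217.0], [302.0, 212.0]] obs [132,83],[246,80],[76,222~],[303,218~]
0 [[259.0, 102.0], [414.0, 102.0], [259.0, 166.0], [414.0, 166.0]]
0.08 [[266.0, 107.0], [412.0, 107.0], [266.0, 167.0], [411.0, 167.0]]
0.095 [[268.0, 109.0], [411.0, 109.0], [267.0, 167.0], [411.0, 167.0]]
0.1064 [[269.0, 110.0], [411.0, 110.0], [268.0, 168.0], [410.0, 168.0]]
0.12 [[270.0, 111.0], [410.0, 111.0], [269.0, 169.0], [410.0, 169.0]]
0.14 [[271.0, 114.0], [410.0, 114.0], [270.0, 170.0], [409.0, 170.0]]
col edges row108 [84, 54, 55, 72, 77, 76, 74, 71, 64, 59, 58, 59, 58, 59, 58, 58, 58, 58, 58, 57, 59, 58, 58, 58, 58, 58, 59, 58, 59, 59, 59, 58, 58, 59, 58, 58, 58, 58, 58, 59, 59, 62, 72, 80, 85, 83, 72, 61, 59, 60, 63, 64, 68, 96, 149, 175, 180, 174, 156, 125, 102, 106, 110, 110, 111]
rows col 235 [110, 108, 108, 108, 108, 108, 105, 92, 68, 59, 59, 58, 59, 59, 59, 59, 59, 58, 58, 59, 59, 58, 58, 58, 59, 58, 57, 60, 81, 91, 92, 92, 92, 88, 79]
```

```bash
python3 -m handwheel '0 0 0.006 0 0 0 -1; 0 0 0.006 0 0 0 -1; 0 0 0.006 0 0 0 -1; 0 0 0.006 0 0 0 -1; 0 0 0.006 0 0 0 -1; 0 0 0.006 0 0 0 -1; 0 0 0.006 0 0 0 -1; 0 0 0.006 0 0 0 -1'
python3 - <<'E'
from h import *
F=[]
p=cap('wrist');q=cap('scene')
for i in range(3): cap('wrist');F.append(bot.get_obs()['contact_force'])
print(np.mean(F,0),bot.get_obs()['tool_pos'])
a=cv2.resize(q['frame'][140:230,200:300],(500,450),interpolation=cv2.INTER_CUBIC)
b=cv2.imread('pics/scene0.png')[140:230,200:300]
b=cv2.resize(b,(300,270),interpolation=cv2.INTER_CUBIC); c=np.zeros((450,800,3),np.uint8);c[:,:500]=a[:,:,::-1];c[:270,500:]=b
cv2.imwrite('pics/s5.png',c)
E
```

```text
time: 9.92
tool_pos: [519.2, -27.9, 79.5]
tcp_rot: [-3.14, 0.002, 0.593]
contact_force: [4.8, 1.8, 5.3]
grip_width: 0.8
finger_force: 2.9
[4.37399224 2.87338596 5.58943695] [519.18501257 -27.93335593  79.53341734]
```

View pics/s5.png

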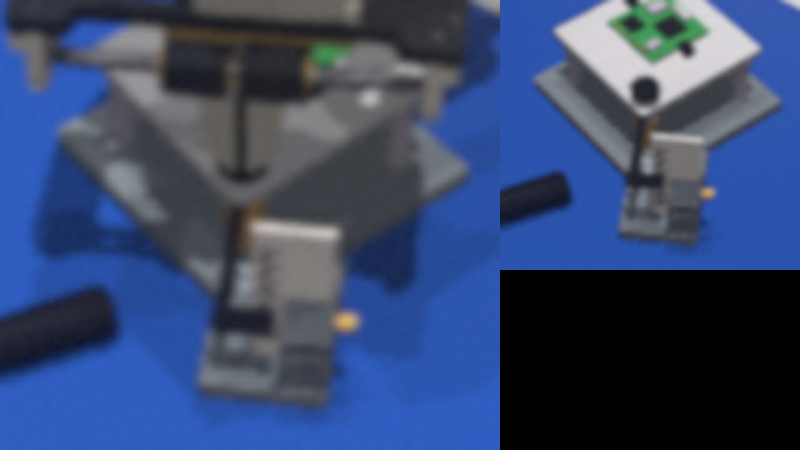

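```bash
python3 -m handwheel '0 0 0.005 0 0 0 -1; 0 0 0.005 0 0 0 -1; 0 0 0.005 0 0 0 -1; 0 0 0.005 0 0 0 -1; 0 0 0.005 0 0 0 -1; 0 0 0.005 0 0 0 -1; 0 0 0.005 0 0 0 -1; 0 0 0.005 0 0 0 -1'
python3 - <<'E'
from fit import *
q=cap('scene'); g=cv2.cvtColor(q['frame'],cv2.COLOR_RGB2GRAY).astype(int)
x=s.x; yR,zc,xf,yc,yp=x[3:]
pr=lambda X:[proj(q,k).round(1).tolist() for k in stage(*x[:3],X)]
print('strip top front r,l',pr([[132,yR,98],[132,yR+36,98]]),'obs (250,150*) crop/5+')
print('clip top rear, top front, bottom front mid',pr([[132,yc-6,zc+4],[xf,yc-6,zc+4],[xf,yc-6,zc-4]]))
for th in(0,.08,.1,.12,.14):
    P=lambda r,h:[r*np.cos(th)+h*np.sin(th),14,66-r*np.sin(th)+h*np.cos(th)]
    print(th,pr([P(139,2),P(151,2),P(151,-2)]))
for c in(247,249,251):print(c,g[190:220,c].tolist())
for c in(258,262):print(c,g[180:220,c].tolist())
E
```

```text
time: 10.83
tool_pos: [519.3, -27.9, 79.1]
tcp_rot: [-3.14, 0.002, 0.592]
contact_force: [4.1, 3.7, 5.3]
grip_width: 0.7
finger_force: 3.0
[462.66 -65.92   0.59  12.28  50.6  155.71  39.68  22.83]
[[-0.4, 0.3], [0.1, 0.2], [0.3, -0.6], [-0.4, -0.2], [0.5, 0.1], [-0.1, 0.0], [-0.4, -0.3], [3.3, -0.6], [0.4, 0.7], [-4.8, 0.6]]
pad [[519.34774904 -28.36086739  86.        ]]
strip top front r,l [[250.7, 186.1], [267.4, 187.7]] obs (250,150*) crop/5+
clip top rear, top front, bottom front mid [[260.2, 200.0], [259.0, 208.3], [259.0, 210.5]]
0 [[251.0, 197.7], [250.4, 201.9], [250.4, 203.0]]
0.08 [[251.1, 200.8], [250.4, 205.3], [250.4, 206.3]]
0.1 [[251.1, 201.5], [250.4, 206.0], [250.4, 207.0]]
0.12 [[251.1, 202.2], [250.4, 206.8], [250.4, 207.7]]
0.14 [[251.1, 202.9], [250.4, 207.5], [250.5, 208.4]]
247 [48, 54, 75, 95, 94, 96, 108, 114, 111, 110, 106, 83, 52, 36, 32, 38, 66, 100, 115, 109, 85, 68, 66, 82, 105, 114, 112, 101, 82, 69]
249 [77, 79, 105, 134, 137, 131, 139, 140, 127, 116, 110, 88, 58, 37, 32, 33, 50, 77, 92, 92, 79, 70, 68, 81, 103, 114, 115, 110, 86, 69]
251 [105, 100, 106, 115, 112, 109, 113, 108, 104, 107, 103, 80, 53, 34, 30, 32, 48, 79, 106, 107, 97, 81, 72, 74, 92, 107, 116, 110, 87, 70]
258 [63, 62, 62, 72, 116, 168, 177, 147, 126, 126, 125, 126, 126, 126, 127, 126, 125, 126, 122, 108, 91, 84, 84, 85, 86, 93, 96, 97, 89, 70, 68, 78, 75, 69, 66, 69, 71, 83, 94, 83]
262 [62, 63, 61, 65, 90, 150, 185, 162, 129, 123, 124, 127, 124, 125, 125, 126, 125, 125, 124, 116, 95, 84, 85, 92, 94, 93, 94, 94, 86, 68, 65, 73, 69, 65, 63, 62, 65, 74, 85, 80]
```

The pointer edges fit a tilt of about 0.10, which is level with the clip, and it has been held there for over a second. I'll let it rise gently.

```bash
python3 -m handwheel '0 0 -0.01 0 0 0 -1; 0 0 -0.02 0 0 0 -1; 0 0 -0.03 0 0 0 -1; 0 0 -0.04 0 0 0 -1; 0 0 -0.05 0 0 0 -1; 0 0 -0.06 0 0 0 -1; 0 0 -0.07 0 0 0 -1; 0 0 -0.1 0 0 0 -1' ; python3 -m handwheel '0 0 -0.2 0 0 0 -1; 0 0 -0.5 0 0 0 -1; 0 0 -0.8 0 0 0 -1; 0 0 -0.8 0 0 0 -1; 0 0 -0.8 0 0 0 -1; 0 0 -0.8 0 0 0 -1; 0 0 -0.8 0 0 0 -1; 0 0 -0.8 0 0 0 -1'
python3 - <<'E'
from h import *
for i in range(6): q=cap('scene')
g=cv2.cvtColor(q['frame'],cv2.COLOR_RGB2GRAY).astype(int); print(g[190:212,249].tolist())
r=viewer.recognise('press_pad',q); print(r[:1])
E
```

```text
time: 11.55
tool_pos: [517.3, -27.9, 87.9]
tcp_rot: [-3.136, 0.005, 0.592]
contact_force: [1.2, 0.1, -0.3]
grip_width: 0.6
finger_force: 0.0
time: 12.22
tool_pos: [518.0, -27.9, 167.4]
tcp_rot: [-3.137, 0.005, 0.593]
contact_force: [0.2, -1.1, 0.4]
grip_width: 0.2
finger_force: 0.0
[123, 133, 147, 161, 156, 142, 130, 107, 63, 36, 34, 37, 61, 86, 95, 99, 100, 99, 92, 81, 71, 68]
[]
```

```bash
python3 -c "
from plant import bot
print(bot.close_job())"
```

```text
the job is handed in; nothing more can be done
None
```

I pressed the thumb pad until the camera images showed the pointer level with the index clip to within about 2 mm. I held it there for more than a second and let it spring back level; I then handed the job in, and no verdict came back.

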